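# Zero the hem gauge and hold its column at the second stop

### The arm

A 6-joint arm with a two-finger parallel gripper is mounted at the origin on the work surface. World frame = base frame: x ahead of the robot, y to its left, z up, the work surface at z = 0. Lengths are in mm, angles in rad, forces in N, time in s.
With the tool pointing down it reaches from about 275 to 750 mm from the base axis. Payload 10.2 kg.
Tool frame: the origin (TCP) lies at the very end of the fingers, on their centre line; the grasp point (between the pads) lies 19 mm behind it; z points along the fingers, y is the line along which they close (so a half turn about z gives the same grasp; the last joint's range is limited). The gripper opens to 85 mm and grips with 20 to 120 N. Pads are 22 mm wide; open, the fingers measure 114 mm over their backs; the gripper's body (76 mm by 85 mm) begins 54 mm behind the grasp point. The pads swing forward as they close: fully open they stand 13 mm farther back than shut.
Start: joints at [0.986, 0.313, 1.498, -0, 1.331, -0.223], TCP at [185.841, 491.013, 208.394] pointing down, gripper open.
Joint ranges: [-2.94, 2.94], [-0.97, 2.17], [0.19, 2.56], [-1.23, 4.37], [0.02, 3.11], [-2.88, 2.88]. Speed limits (rad/s): [2.39, 2.39, 3.01, 3.14, 3.14, 3.14].

### API

Orientations are given as a unit quaternion [w, x, y, z].
In Python, from rig import monitor, eyes, job gives the robot as it stands. The module is installed in compiled form; this text tells all that it offers.
- The arm moves only by the tool send_rows, never from a script. Its argument "targets" is one flat list of numbers, 7 for each row, row after row: the turn, a rotation vector about the tool's x, y, z in degrees, then the shift along the tool's x, y, z in units of 60 mm (1.0 is 60 mm), then the opening, from -1 (shut) to 1 (fully open), so that 0 is half open. A call has 1 to 5 rows; each row shifts and turns the commanded pose from where the row before left it, along the tool's axes as they then stand; what a row does not reach is not made up. A row lasts 1/8 s, in which the tool goes at most 62.5 mm and 10.7 degrees, less where a joint would pass 70% of its speed; a pose out of reach is approached as far as the arm can. A call is refused whole if a number of a shift passes 1 or a number of a turn 10.7, either way. A call with a gripper value outside its range is refused whole. The fingers move at their own pace and stop on an object; "newtons" is the grip in N (left out, the last holds). Time passes only in rows, so rows that do not move let the fingers close. It gives the time, the measured TCP pose, the force, the opening and the grip force at its end, in the units of the state.
- monitor.sense(): the state, without advancing time (a new reading comes with each control period).
- eyes.capture(name): name is "side" or "top" or "wrist"; returns a dict with "img" (420x560x3 uint8, red, green, blue), "K" (3x3 intrinsics, pixels), "R" (3x3) and "t" (3): a world point X has camera coordinates R X + t. Camera axes: x right, y down, z forward; pixel columns grow to the right and rows downward; lengths in mm; the calibration is good to about 2 mm. The wrist camera is an equidistant fisheye: a pixel r from the principal point sees the ray r / f radians off the axis. A picture is of the moment at which its call begins. There is no depth.
- job.finish_job(): hands the job in; it is judged then, once.
The state is a dict: "time_s": time; "joints": joint angles; "dq": joint speeds; "tau": joint torques, N m; "eef_pos": TCP position; "ee_rot": TCP orientation; "force": force on the tool from outside, world axes, zero at the start; "wrist_torque": the same for the moment, N m; "grip_width": opening from 0.0 (shut) to 1.0 (fully open); "grip_force": force on a finger pad.
Only numpy, scipy, OpenCV 4.12 (cv2) and the standard library are available. Lean on these libraries where they do the work, as an engineer would, in place of code of your own. Each camera call takes 0.05 s, during which the arm holds its last target. There are 200 camera calls.

### The job

Turn the hem gauge's dial back to its zero stop while the column is still down. Then squeeze the release button in the column's wooden handle, pull the column straight up past the first stop to the second stop, and finish still gripping the handle and holding the column fully up, since it springs back if let go. Leave the dial at zero, do not press the round light, and leave everything else on the shelf where it is.

Things in the scene. Friction and masses are not known exactly. Their poses are not given: they have to be found in the camera images.
- gauge: The hem gauge, fixed to the shelf: a metal case 80 mm (x) by 210 mm (y) by 110 mm high on a dark steel foot plate 100 x 230 x 12 mm. Origin: centre of its underside; z up. On its flat top (z = 110 mm) stand, 130 mm apart, the telescopic column with its wooden handle (axis at x = 0, y = +65 mm) and the zero dial (axis at x = 0, y = -65 mm). Its pose differs from start to start.
- dial_grip (a point): Point on the dial's upright axis at the height to grip. The dial is a round knob of 44 mm diameter, its axis 65 mm from the case centre, with a raised bar grip across its middle (42 mm long, 14 mm thick, from 122 to 154 mm above the shelf, with a small white index line on its top at the end that points to the gauge's -x side when the dial is at zero), on an aluminium base 68 mm across on the top of the gauge. This point is 147 mm above the shelf.
- dial (a joint): Dial angle in rad, 0 at its zero stop, growing clockwise seen from above; so it is turned counter-clockwise to zero it. At 0 the bar grip lies parallel to the gauge's x axis (across the case's narrow side); at value q it is turned clockwise by q from there. It starts 0.6 to 1.4 rad from zero. Light friction (0.03 N m), stays where it is left; the zero stop is hard.
- handle: The beech handle on top of the column, not turning relative to the gauge: a block 60 mm (x) by 30 mm (y) by 40 mm high. Origin: centre of its underside, 120 mm above the shelf when the column is down; axes parallel to the gauge's. A steel T-shaped marker blade 3 mm thick juts out of its +x end to x = 98 mm, near the bottom. The plastic release button (22 mm along x, 24 mm high) stands 6 mm out of the middle of its +y long side, centred 20 mm above its underside.
- handle_center (a point): Centre of the handle block, 20 mm above its underside and so level with the middle of the release button: 140 mm above the shelf when down, 230 mm at the second stop. Pinching the block here across its 30 mm thickness (36 mm with the button out), along the gauge's y axis, squeezes the button in.
- release (a joint): Release button travel in m: 0 out, 0.006 fully in (flush with the handle's side). Spring, 2.4 N at the start to 4.8 N fully in; springs out when let go. It frees the column's catch from about 0.004 on.
- column (a joint): Column extension in m, straight up: 0 down. With the button out the catch blocks it at 0.002 and, if it was let out on the way, at the first stop, 0.045. With the button kept in it passes the first stop and reaches the hard second stop at 0.09. Weight and return spring pull it down with about 5 N when down to 8 N at the second stop. The second stop has no catch: let go, the column springs back.
- light (a joint): The press light: a bystander, a white round push lamp, button 52 mm across, fixed on the shelf near the gauge. Press travel in m, 0 unpressed. Not to be pressed.
- light_top (a point): Centre of the top of the press light's button.
- jar: Bystander: round glass jar with a steel screw lid, 72 mm diameter, 85 mm high, beside the gauge's dial end. Origin: centre of underside.
- spool: Bystander: empty wooden thread spool, 40 mm diameter, 45 mm high, on the gauge's far (+x) side. Origin: centre of underside.
- hanger_a: Bystander: wooden hanger 410 mm wide lying flat on the left of the shelf. Origin: middle of its trouser bar.
- hanger_b: Bystander: wooden hanger 410 mm wide lying flat at the far edge. Origin: middle of its trouser bar.
- tub: Bystander: yellow open plastic tub of hanger hooks, 120 x 160 x 70 mm, at the right. Origin: centre of underside.
- ham_stand: Bystander: stainless steel pressing ham stand, 120 x 110 mm, 110 mm high, at the right near the robot. Origin: centre of underside.

How it is judged:
By the outcome, as a careful person would: the job done as asked, in the order asked, and still so for the second after the job is handed in, while the arm keeps its last pose, push and grip.
It also fails if it takes over 48 s, if anything falls off the work surface, if the arm or the gripper's body presses on something with over 40 N, if the wrist force passes 120 N, or if a joint passes its speed limit or range.

## Working session

There is one attempt and no reset: what is moved stays moved. The work goes in short steps, Python scripts to look and compute and a tool call to move; the robot and the scene stay as the last step left them, time stands still between calls to the robot, and variables do not carry over. Pictures are saved under pics/ and viewed, at most 10 in all, crops included, and the job is handed in when it is done.

Besides the shell and the picture viewer there is one more tool, called after "Call:" as name(argument=value, ...), one argument or row to a line, values as JSON. send_rows: Moves the arm, as the interface text tells. Its arguments: {"type":"object","properties":{"targets":{"type":"array","items":{"type":"number"}},"newtons":{"type":"number"}},"required":["targets"]}

```bash
mkdir -p pics
python3 - <<'E'
from rig import monitor, eyes, job
import cv2, pickle
s=monitor.sense(); print(s)
d={}
for n in("top","side","wrist"):
    c=eyes.capture(n); d[n]=c; cv2.imwrite(f"pics/{n}0.png",c["img"][:,:,::-1])
    print(n,c["K"],c["R"],c["t"])
pickle.dump(d,open("cap0.pkl","wb"))
E
```

```text
{'time_s': 0.0, 'joints': array([ 9.85603594e-01,  3.13442407e-01,  1.49840875e+00,  1.92470549e-05,
        1.33098905e+00, -2.23417156e-01]), 'dq': array([ 8.94150345e-05,  5.59458382e-04, -2.91436255e-04,  9.42588878e-04,
        7.11195577e-04,  1.28941611e-04]), 'tau': array([ 2.78772004e-04, -4.12274015e+01, -2.59736431e+01, -1.97020167e-04,
        4.20753640e-03,  2.02425178e-05]), 'eef_pos': array([185.67772419, 490.77987663, 207.84964084]), 'ee_rot': array([-2.53973028e-04,  1.79905167e-01,  9.83683761e-01, -5.69805527e-04]), 'force': array([-0.53350664, -0.23065472,  0.45529354]), 'wrist_torque': array([ 0.01499757, -0.03195131, -0.02919873]), 'grip_force': 0.0, 'grip_width': 1.0000532950492145}
top [[466.66080619   0.         277.49853598]
 [  0.         466.66080619 207.36984136]
 [  0.           0.           1.        ]] [[ 0.12774057 -0.99179674  0.00464514]
 [-0.96864153 -0.12576185 -0.21428379]
 [ 0.21311014  0.02287326 -0.9767604 ]] [-112.21327344  581.54488809 1139.95670426]
side [[462.16356967   0.         279.95741321]
 [  0.         462.16356967 210.7379179 ]
 [  0.           0.           1.        ]] [[ 0.89403906 -0.44793105  0.00720665]
 [-0.306597   -0.62351695 -0.71918349]
 [ 0.32663809  0.64076859 -0.69478282]] [-536.95018568  225.85639123 1258.46066925]
wrist [[325.1922621    0.         279.53975137]
 [  0.         325.1922621  212.53315814]
 [  0.           0.           1.        ]] [[ 0.35451884  0.93504512 -0.00264755]
 [ 0.88976454 -0.33647769  0.30838584]
 [ 0.28746383 -0.11168429 -0.95125768]] [-523.64140478  -40.38289793  381.49638133]
```

View pics/top0.png

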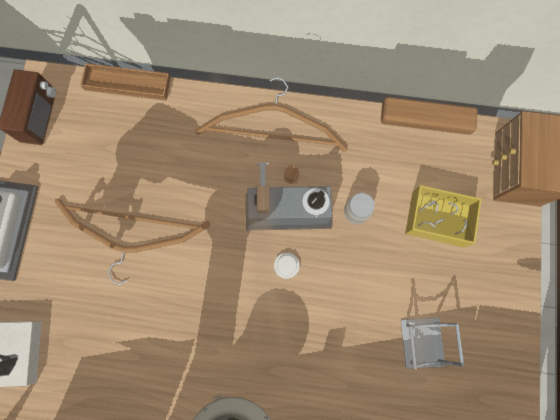

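View pics/side0.png

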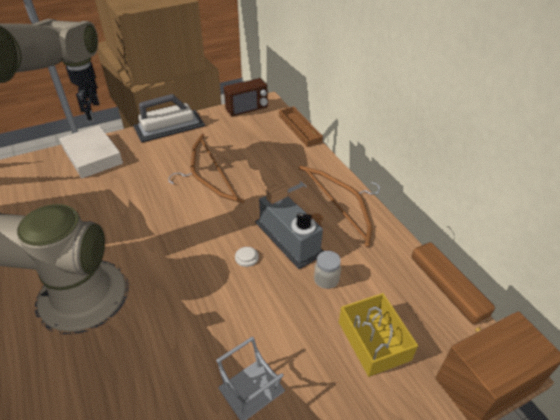

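The top view shows the gauge at about (290,207), with the dial at (316,201), the handle at (263,197), the light at (287,265), the jar at (361,208) and the spool at (291,175). The side view agrees. I'll enlarge both.

Run:
```python
import cv2,numpy as np
a=cv2.imread("pics/top0.png")[150:285,235:385]; b=cv2.imread("pics/side0.png")[165:300,225:375]
f=lambda i:cv2.resize(i,None,fx=5,fy=4.4,interpolation=cv2.INTER_CUBIC)
cv2.imwrite("pics/tc.png",cv2.resize(a,None,fx=5,fy=4.4,interpolation=2)[:594])
cv2.imwrite("pics/tc.png",cv2.resize(a,None,fx=4.4,fy=4.4,interpolation=2))
cv2.imwrite("pics/sc.png",cv2.resize(b,None,fx=4.4,fy=4.4,interpolation=2))
```

```text
(no output)
```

View pics/tc.png

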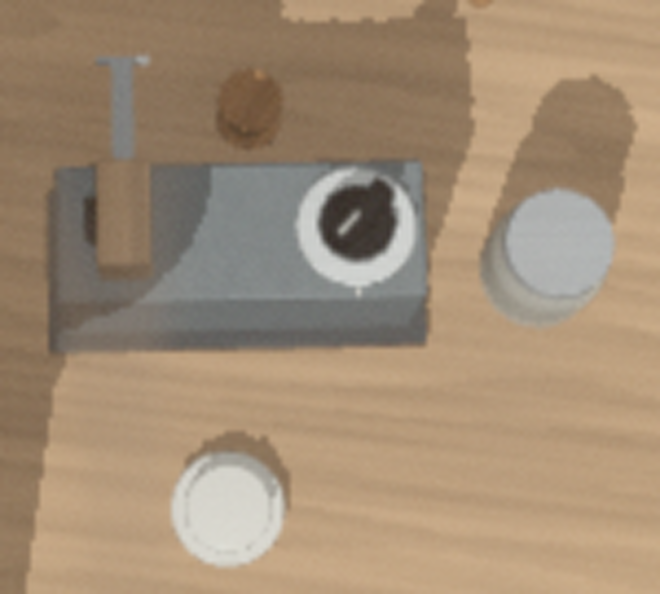

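View pics/sc.png

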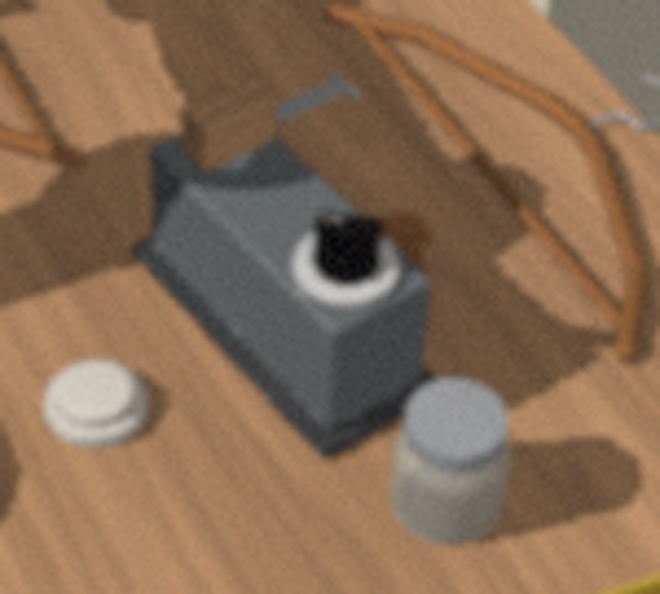

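Top crop: the dial base centre is at (357,226), the index line runs from (358,210) to (338,234), and the handle top has corners (97,162) to (150,265). Side crop: the dial base centre is at about (347,263).

```bash
cat > h.py <<'E'
import numpy as np,cv2
def plane(c,u,v,z):
    r=np.linalg.inv(c["K"])@[u,v,1]; d=c["R"].T@r; o=-c["R"].T@c["t"]
    return o+d*(z-o[2])/d[2]
E
python3 - <<'E'
import pickle; from h import *
d=pickle.load(open("cap0.pkl","rb")); np.set_printoptions(precision=1,suppress=True)
T=lambda x,y,z:plane(d["top"],(x+.5)/4.4-.5+235,(y+.5)/4.4-.5+150,z)
S=lambda x,y,z:plane(d["side"],(x+.5)/4.4-.5+225,(y+.5)/4.4-.5+165,z)
print("base",T(357,226,116),S(347,263,116))
print("idx",T(358,210,154),T(338,234,154),"far end",T(385,187,154))
print("handle",[T(*p,160) for p in((97,162),(150,160),(150,265),(97,267))])
print("casetop",[T(*p,110) for p in((422,162),(425,295),(55,300),(57,168))])
print("sidetop",[S(*p,110) for p in((332,327),(428,283),(182,183))])
print("foot",T(50,352,12),T(427,345,12),S(330,453,12),S(138,250,12))
print("light",T(228,508,25),S(95,390,25),"jar",T(560,243,85),S(455,418,85),"spool",T(248,97,45),"blade",T(122,60,125))
E
```

```text
base [ 607.8 -129.6  116. ] [ 607.4 -131.4  116. ]
idx [ 607.5 -127.   154. ] [ 592.8 -117.7  154. ] far end [ 622.3 -140.1  154. ]
handle [array([614.4,  16.9, 160. ]), array([619.2, -11.4, 160. ]), array([561.4, -19.1, 160. ]), array([556.7,   8.9, 160. ])]
casetop [array([ 651.2, -162.5,  110. ]), array([ 574.7, -172.2,  110. ]), array([545.2,  33.1, 110. ]), array([621. ,  42.7, 110. ])]
sidetop [array([ 575.4, -170.9,  110. ]), array([ 648. , -164.6,  110. ]), array([547.6, -12.6, 110. ])]
foot [531.4  40.   12. ] [ 565.  -185.9   12. ] [ 567.8 -189.9   12. ] [533.   32.7  12. ]
light [450.6 -78.3  25. ] [449.2 -84.3  25. ] jar [ 620.5 -248.6   85. ] [ 618.7 -250.5   85. ] spool [696.3 -59.4  45. ] blade [684.6  13.7 125. ]
```

Call:
send_rows(
  targets=[0, 0, 0, -0.8, -0.56, 0, 1, 0, 0, 0, -0.8, -0.56, 0, 1, 0, 0, 0, -0.8, -0.56, 0, 1, 0, 0, 0, -0.8, -0.56, 0, 1, 0, 0, 0, -0.8, -0.56, 0, 1],
  newtons=25,
)

```text
time_s: 0.78
eef_pos: [351.5, 247.2, 208.4]
ee_rot: [0.0, 0.18, 0.984, 0.0]
force: [1.7, 0.2, 0.9]
grip_width: 0.996
grip_force: 0.0
```

Call:
send_rows(
  targets=[0, 0, 0, -0.8, -0.56, 0, 1, 0, 0, 0, -0.8, -0.56, 0, 1, 0, 0, 0, -0.8, -0.56, 0, 1, 0, 0, 0, -0.8, -0.56, 0, 1, 0, 0, 0, -0.8, -0.56, 0, 1],
)

```text
time_s: 1.4
eef_pos: [516.6, 5.0, 208.3]
ee_rot: [-0.0, 0.18, 0.984, 0.0]
force: [-0.2, -0.4, 0.4]
grip_width: 1.003
grip_force: 0.0
```

Call:
send_rows(
  targets=[0, 0, 0, -0.735, -0.52, 0, 1, 0, 0, 0, -0.735, -0.52, 0, 1, 0, 0, 0, -0.735, -0.52, 0, 1, 0, 0, 6.65, 0, 0, 0, 1, 0, 0, 6.65, 0, 0, 0, 1],
)

```text
time_s: 2.02
eef_pos: [606.4, -128.1, 207.6]
ee_rot: [-0.001, 0.295, 0.956, 0.0]
force: [0.7, -0.5, -0.0]
grip_width: 0.999
grip_force: 0.0
```

Run:
```python
from rig import monitor, eyes
import cv2, pickle
s=monitor.sense(); print(s['eef_pos'],s['ee_rot'],s['joints'])
c=eyes.capture("wrist"); pickle.dump(c,open("w1.pkl","wb")); cv2.imwrite("pics/w1.png",c["img"][:,:,::-1])
print(c["K"],c["R"],c["t"])
```

```text
[ 606.4132513  -128.06346545  207.56187495] [-6.67930802e-04  2.94877242e-01  9.55534906e-01  9.74316582e-05] [-3.96916772e-01  5.28005250e-01  1.18428407e+00  6.44081495e-05
  1.43065182e+00 -1.36906791e+00]
[[325.1922621    0.         279.53975137]
 [  0.         325.1922621  212.53315814]
 [  0.           0.           1.        ]] [[ 0.56400866  0.82576756 -0.00147188]
 [ 0.78596821 -0.53627685  0.30767047]
 [ 0.25327496 -0.17468566 -0.95149184]] [-235.44713506 -585.46804233  203.81061738]
```

View pics/w1.png

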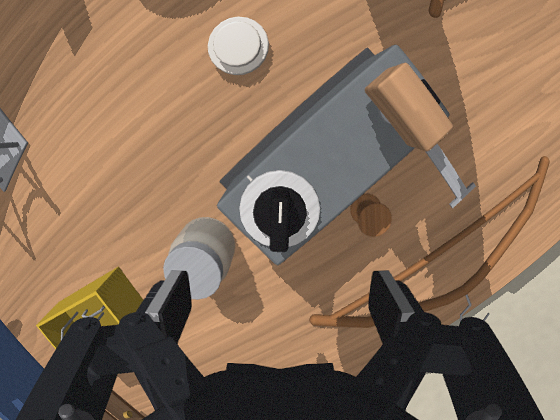

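The wrist view shows the bar nearly vertical in the image, with the index line from (281,202) to (280,222) and the far end near (279,248). The base disc is centred near (280,211). The handle top runs from (385,75) to (430,140).

```bash
cat >> h.py <<'E'
def fish(c,u,v,z):
    p=np.array([u-c["K"][0,2],v-c["K"][1,2]])/c["K"][0,0]; r=np.hypot(*p)
    d=c["R"].T@np.r_[p/max(r,1e-9)*np.sin(r),np.cos(r)]; o=-c["R"].T@c["t"]
    return o+d*(z-o[2])/d[2]
E
python3 - <<'E'
import pickle; from h import *
c=pickle.load(open("w1.pkl","rb")); np.set_printoptions(precision=1,suppress=True)
im=c["img"].astype(int)
m=((im.min(2)>150)&((im.max(2)-im.min(2))<40)).astype(np.uint8); 
roi=np.zeros_like(m); roi[165:255,235:325]=1; m=m*roi
pts=cv2.findNonZero(m); print(len(pts))
h=cv2.convexHull(pts); e=cv2.fitEllipse(h); print(e)
print("base",fish(c,*e[0],120), fish(c,*e[0],114))
for p in((281,202),(280,222),(279,248)): print(fish(c,*p,154))
# handle top corners
print([fish(c,*p,160) for p in((367,91),(400,64),(452,121),(417,150))])
print([fish(c,*p,110) for p in((218,204),(397,45))])
E
python3 - <<'E'
import cv2
i=cv2.imread("pics/w1.png")
cv2.imwrite("pics/w1c.png",cv2.resize(i[35:275,205:485],None,fx=2.5,fy=2.5,interpolation=2))
E
```

```text
2253
((278.10888671875, 207.84963989257812), (76.91748046875, 83.17111206054688), 123.99510955810547)
base [ 604.9 -129.2  120. ] [ 606.4 -130.3  114. ]
[ 594. -119.  154.]
[ 605.9 -128.   154. ]
[ 622.3 -140.1  154. ]
[array([561.2, -28.2, 160. ]), array([557.3,   2.6, 160. ]), array([610.9,  17.1, 160. ]), array([614.4, -18.1, 160. ])]
[array([ 575.5, -171.5,  110. ]), array([546.1,  29.8, 110. ])]
```

View pics/w1c.png

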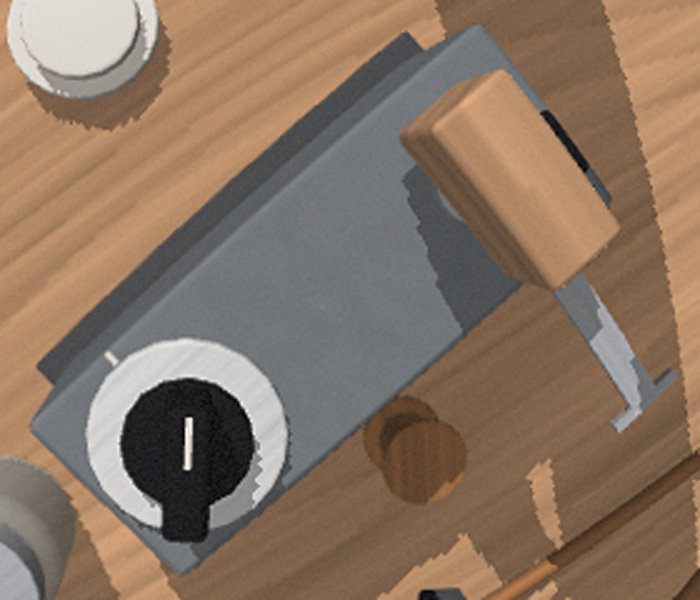

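Call:
send_rows(
  targets=[0, 0, 0, -0.02, -0.01, 0.5, 1, 0, 0, 0, 0, 0, 0.5, 0.2, 0, 0, 0, 0, 0, 0.32, -0.3, 0, 0, 0, 0, 0, 0, -0.5, 0, 0, 0, 0, 0, 0, -0.6],
  newtons=25,
)

```text
time_s: 2.7
eef_pos: [607.5, -128.8, 130.2]
ee_rot: [0.001, 0.292, 0.956, -0.0]
force: [-0.9, -0.3, -0.6]
grip_width: 0.202
grip_force: 0.0
```

Call:
send_rows(
  targets=[0, 0, 0, 0, 0, 0, -1, 0, 0, 0, 0, 0, 0, -1, 0, 0, 0, 0, 0, 0, -1],
)

```text
time_s: 3.08
eef_pos: [607.5, -128.9, 130.3]
ee_rot: [0.001, 0.293, 0.956, -0.0]
force: [-1.4, -0.9, 6.4]
grip_width: 0.139
grip_force: 25.4
```

Call:
send_rows(
  targets=[0, 0, -8, 0, 0, 0, -1, 0, 0, -8, 0, 0, 0, -1, 0, 0, -8, 0, 0, 0, -1, 0, 0, -8, 0, 0, 0, -1, 0, 0, -8, 0, 0, 0, -1],
)

```text
time_s: 3.7
eef_pos: [607.3, -129.6, 130.3]
ee_rot: [0.001, -0.054, 0.999, -0.001]
force: [-1.5, -3.5, 5.4]
grip_width: 0.142
grip_force: 25.5
```

Run:
```python
from rig import monitor
s=monitor.sense(); print(s['wrist_torque'],s['force'],s['ee_rot'],s['joints'][5])
```

```text
[-0.68660858  0.37763611 -0.01967909] [-1.51003373 -3.50426023  5.44280357] [ 6.06019282e-04 -5.42543685e-02  9.98526406e-01 -1.05485139e-03] -2.0769794696057082
```

Call:
send_rows(
  targets=[0, 0, -2, 0, 0, 0, -1, 0, 0, -2, 0, 0, 0, -1, 0, 0, 0, 0, 0, 0, -1],
)

```text
time_s: 4.08
eef_pos: [607.3, -129.7, 130.3]
ee_rot: [0.001, -0.087, 0.996, -0.001]
force: [-2.0, -3.8, 6.0]
grip_width: 0.139
grip_force: 25.4
```

Run:
```python
from rig import monitor
s=monitor.sense(); print(s['wrist_torque'],s['force'],s['ee_rot'],s['joints'][5])
```

```text
[-0.64999554  0.34407014 -0.00685267] [-2.02480995 -3.76352489  5.98560442] [ 5.79132015e-04 -8.69969949e-02  9.96207776e-01 -1.12025635e-03] -2.1426484221922335
```

Call:
send_rows(
  targets=[0, 0, -2, 0, 0, 0, -1, 0, 0, -2, 0, 0, 0, -1, 0, 0, 0, 0, 0, 0, -1],
)

```text
time_s: 4.45
eef_pos: [607.4, -129.7, 130.3]
ee_rot: [0.001, -0.121, 0.993, -0.001]
force: [-1.9, -3.7, 5.8]
grip_width: 0.137
grip_force: 26.0
```

Run:
```python
from rig import monitor,eyes
import cv2,pickle
s=monitor.sense(); print(s['wrist_torque'],s['force'],s['ee_rot'],s['joints'][5])
c=eyes.capture("wrist"); pickle.dump(c,open("w2.pkl","wb")); cv2.imwrite("pics/w2.png",c["img"][:,:,::-1])
```

```text
[-0.65439576  0.37929876 -0.23918921] [-1.94724711 -3.73266417  5.78995373] [ 5.82432324e-04 -1.21443557e-01  9.92597568e-01 -1.09173869e-03] -2.212058642069975
```

View pics/w2.png

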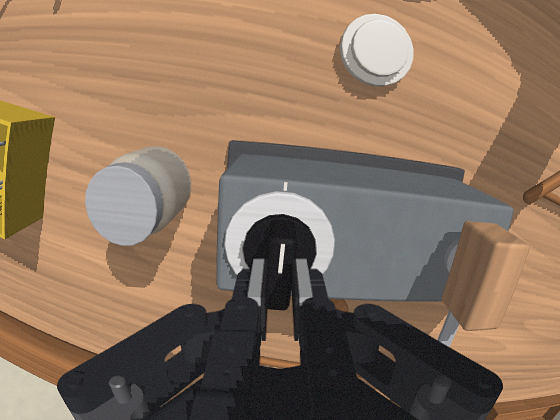

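The index line at (281,272) to (283,245) points at the zero mark (286,186), and the counter-torque has risen to 0.24 N m, well above the 0.03 N m friction. The dial is on its stop, so I'll release it and lift.

Call:
send_rows(
  targets=[0, 0, 0, 0, 0, 0, 0, 0, 0, 0, 0, 0, 0, 1, 0, 0, 0, 0, 0, -0.4, 1, 0, 0, 0, 0, 0, -0.5, 1, 0, 0, 5.8, 0, 0, -0.5, 1],
)

```text
time_s: 5.12
eef_pos: [607.0, -128.3, 213.9]
ee_rot: [-0.0, -0.07, 0.998, 0.0]
force: [-0.5, 0.3, 0.3]
grip_width: 1.002
grip_force: 0.0
```

Call:
send_rows(
  targets=[0, 0, 0, 0, 0.7, 0, 1, 0, 0, 0, 0, 0.73, 0, 1, 0, 0, 0, 0, 0.73, 0, 1, 0, 0, 0, 0, 0, 0, 1],
)

```text
time_s: 5.62
eef_pos: [588.3, 2.3, 213.3]
ee_rot: [-0.0, -0.073, 0.997, 0.0]
force: [-0.4, -0.5, 0.4]
grip_width: 1.004
grip_force: 0.0
```

Run:
```python
from rig import monitor,eyes
import cv2,pickle,numpy as np
s=monitor.sense(); print(s['eef_pos'],s['ee_rot'])
c=eyes.capture("wrist"); pickle.dump(c,open("w3.pkl","wb"))
t=eyes.capture("top"); i=c["img"][:,:,::-1]
cv2.imwrite("pics/w3c.png",cv2.resize(i[110:310,60:340],None,fx=2.85,fy=2.85,interpolation=2))
```

```text
[588.27861589   2.30968567 213.31210896] [-1.70179386e-05 -7.31453773e-02  9.97321249e-01  2.82025985e-04]
```

View pics/w3c.png

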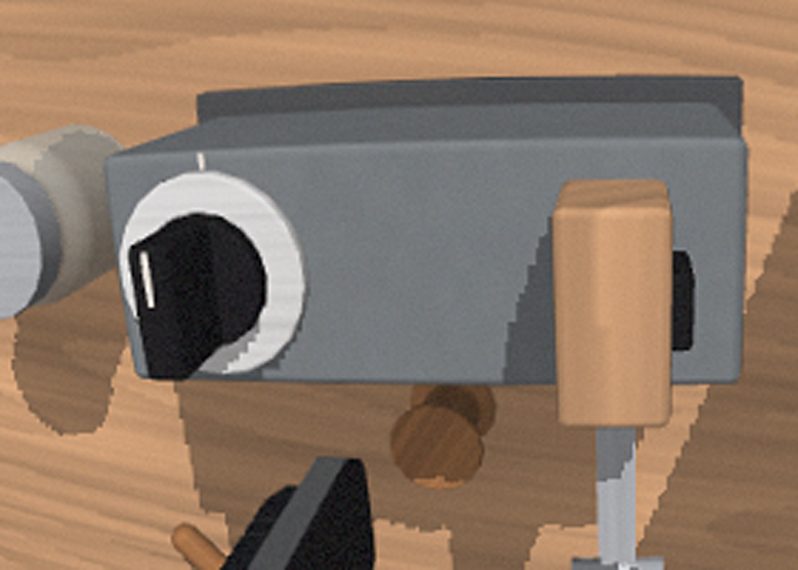

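The wrist crop shows the dial index from (143,254) to (151,305), the handle top from (557,207) to (670,424) and the button at (683,300).

Run:
```python
import pickle; from h import *
c=pickle.load(open("w3.pkl","rb")); np.set_printoptions(precision=1,suppress=True)
F=lambda x,y,z:fish(c,(x+.5)/2.85-.5+60,(y+.5)/2.85-.5+110,z)
ang=lambda a,b:np.degrees(np.arctan2(*(a-b)[1::-1]))
a,b=F(143,254,154),F(151,305,154); print(a,b,"index dir",ang(a,b))
h=[F(*p,160) for p in((556,207),(669,210),(671,424),(560,424))]; print(h,np.mean(h,0),ang(h[3],h[0]),ang(h[2],h[1]))
t=[F(*p,110) for p in((107,157),(745,147),(738,382))]; print(t,ang(t[1],t[0])-90)
print(F(213,271,118))
```

```text
[ 590.6 -133.8  154. ] [ 605.3 -131.5  154. ] index dir -171.03326265426054
[array([561.2, -19.6, 160. ]), array([557.9,   7.6, 160. ]), array([614.4,  17.3, 160. ]), array([618.7, -11.6, 160. ])] [588.1  -1.6 160. ] 7.975786853509017 9.733937685651254
[array([ 574.8, -172.5,  110. ]), array([546.6,  30.7, 110. ]), array([620.6,  42.1, 110. ])] 7.91451677961291
[ 605.6 -127.7  118. ]
```

Call:
send_rows(
  targets=[0, 0, 0, 0.01, -0.06, 0.5, 1, 0, 0, 0, 0, 0, 0.5, 1, 0, 0, 0, 0, 0, 0.4, 1, 0, 0, 0, 0, 0, 0.15, 0.3, 0, 0, 0, 0, 0, 0, 0],
  newtons=45,
)

```text
time_s: 6.35
eef_pos: [588.7, -4.7, 120.2]
ee_rot: [-0.0, -0.071, 0.997, 0.0]
force: [-0.4, 0.1, 0.8]
grip_width: 0.602
grip_force: 0.0
```

Call:
send_rows(
  targets=[0, 0, 0, 0, 0, 0, -0.2, 0, 0, 0, 0, 0, 0, -1, 0, 0, 0, 0, 0, 0, -1, 0, 0, 0, 0, 0, 0, -1, 0, 0, 0, 0, 0, 0, -1],
)

```text
time_s: 6.98
eef_pos: [588.8, -1.3, 122.0]
ee_rot: [0.001, -0.072, 0.997, 0.002]
force: [-3.6, 14.1, 7.2]
grip_width: 0.339
grip_force: 45.3
```

Call:
send_rows(
  targets=[0, 0, 0, 0, 0.05, -0.1, -1, 0, 0, 0, 0, 0, -0.25, -1, 0, 0, 0, 0, 0, -0.3, -1, 0, 0, 0, 0, 0, -0.3, -1, 0, 0, 0, 0, 0, -0.3, -1],
)

```text
time_s: 7.6
eef_pos: [588.6, -1.2, 195.8]
ee_rot: [0.001, -0.071, 0.997, -0.0]
force: [6.7, 0.5, -7.4]
grip_width: 0.339
grip_force: 45.2
```

Call:
send_rows(
  targets=[0, 0, 0, 0, 0, -0.2, -1, 0, 0, 0, 0, 0, -0.07, -1, 0, 0, 0, 0, 0, 0, -1, 0, 0, 0, 0, 0, 0, -1],
)

```text
time_s: 8.1
eef_pos: [588.6, -1.2, 211.1]
ee_rot: [0.001, -0.071, 0.997, -0.0]
force: [6.3, 0.8, -7.1]
grip_width: 0.339
grip_force: 45.3
```

Call:
send_rows(
  targets=[0, 0, 0, 0, 0, -0.03, -1, 0, 0, 0, 0, 0, 0, -1, 0, 0, 0, 0, 0, 0, -1],
)

```text
time_s: 8.48
eef_pos: [588.6, -1.2, 212.2]
ee_rot: [0.0, -0.071, 0.997, 0.0]
force: [8.0, 0.6, -11.4]
grip_width: 0.335
grip_force: 47.2
```

Call:
send_rows(
  targets=[0, 0, 0, 0, 0, -0.03, -1, 0, 0, 0, 0, 0, 0, -1, 0, 0, 0, 0, 0, 0, -1],
)

```text
time_s: 8.85
eef_pos: [588.5, -1.2, 212.3]
ee_rot: [-0.001, -0.071, 0.997, 0.0]
force: [12.1, -0.0, -19.9]
grip_width: 0.341
grip_force: 47.3
```

The force rises while z stays put, so the column is at the hard second stop. One last look to check.

Run:
```python
from rig import monitor,eyes
import cv2,numpy as np
a=eyes.capture("side")["img"][:,:,::-1][130:290,200:380]; b=eyes.capture("wrist")["img"][:,:,::-1]
s=monitor.sense(); print(s['eef_pos'],s['force'],s['wrist_torque'],s['grip_force'])
cv2.imwrite("pics/f.png",np.hstack([cv2.resize(a,(450,400),interpolation=2),cv2.resize(b[80:420,0:300],(350,400))]))
```

```text
[588.52187443  -1.15653321 212.34165805] [ 11.05102018  -0.12311556 -21.00768888] [ 0.13217407 -2.11127023  0.26227761] 47.30407789349556
```

View pics/f.png

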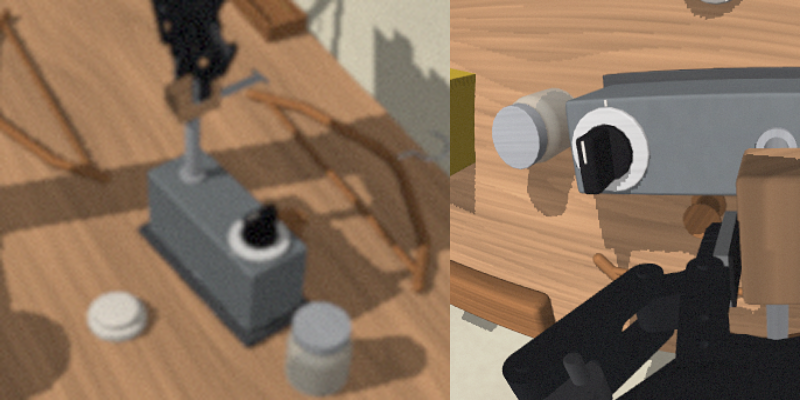

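The composite shows the column fully extended at (192,140) with the handle gripped at (193,100). The dial index at (583,150) is still at zero, and the light and jar are undisturbed.

```bash
python3 -c "
from rig import job
print(job.finish_job())"
```

```text
the job is handed in; nothing more can be done
None
```

The job is handed in: the dial is at its zero stop, the column is held up against the second stop with the handle still gripped, and the light and everything else on the shelf were left alone, all in about 9 s.

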